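# Swap the battery pack in a push-push charging dock

### The arm

A 7-joint arm with a two-finger parallel gripper is mounted at the origin on the work surface. World frame = base frame: x ahead of the robot, y to its left, z up, the work surface at z = 0. Lengths are in mm, angles in rad, forces in N, time in s.
With the tool pointing down it reaches from about 400 to 925 mm from the base axis. Payload 4.1 kg.
Tool frame: the origin (TCP) lies midway between the tips of the shut fingers; the grasp point (between the pads) lies 19 mm behind it; z points along the fingers, y is the line along which they close (so a half turn about z gives the same grasp; the last joint's range is limited). The gripper opens to 85 mm and grips with 20 to 120 N. Pads are 22 mm wide; open, the fingers measure 114 mm over their backs; the gripper's body (76 mm by 85 mm) begins 54 mm behind the grasp point. The pads swing forward as they close: fully open they stand 13 mm farther back than shut.
Start: joints at [1.175, 0.398, 0.045, 1.537, -0.019, 1.207, -0.051], TCP at [190.138, -621.608, 195.147] pointing down, gripper open.
Joint ranges: [-2.82, 2.82], [-0.49, 2.23], [-1.37, 1.46], [0, 2.46], [-1.36, 4.5], [0.23, 2], [-2.94, 2.94]. Speed limits (rad/s): [2.57, 2.57, 3.14, 3.14, 3.14, 3.14, 3.14].

### API

Orientations are given as a 3x3 rotation matrix whose columns are the frame's x, y, z axes.
In Python, from bench import arm gives the robot as it stands.
- The arm moves only by the shell command python3 -m jog 'ROWS' [FORCE]. ROWS is a JSON object of lists of equal length, an entry for each row: "dr": the turn, a rotation vector about the world's x, y, z in degrees, a list of three; "linear": the shift along the world's x, y, z in mm, a list of three; "claw": the closure in counts, from 0 (fully open) to 255 (shut). A call has 1 to 20 rows; each row shifts and turns the commanded pose from where the row before left it; what a row does not reach is not made up. A row lasts 1/10 s, in which the tool goes at most 50 mm and 8.59 degrees, less where a joint would pass 70% of its speed; a pose out of reach is approached as far as the arm can. A call is refused whole if a number of a shift passes 50 or a number of a turn 8.59, either way. A call with a gripper value outside its range is refused whole. The fingers move at their own pace and stop on an object; FORCE is the grip in N (left out, the last holds). Time passes only in rows, so rows that do not move let the fingers close. It gives the time, the measured TCP pose, the force, the opening and the grip force at its end, in the units of the state.
- arm.observe(): the state, without advancing time (a new reading comes with each control period).
- arm.camera(name): name is "scene" or "top"; returns a dict with "image" (420x560x3 uint8, red, green, blue), "camera_matrix" (3x3 intrinsics, pixels), "k1" (the pictures are not rectified: a ray, as slopes to the right and down, at radius r is drawn at 1 + k1 r^2 times it, then the intrinsics apply), "R" (3x3) and "t" (3): a world point X has camera coordinates R X + t. Camera axes: x right, y down, z forward; pixel columns grow to the right and rows downward; lengths in mm; the calibration is good to about 2 mm. A picture is of the moment at which its call begins. There is no depth.
- arm.job_done(): hands the job in; it is judged then, once.
Trained networks look in a picture, given as the dict that the camera call returned (one of the last four; its "shot" number tells which), for a name from the list of things; names that differ only in an ending like _2 or _b are one class to them, and where a whole thing is asked for, a point or a joint stands for the part that bears it (a point fixed in the world has none). Each returns a list of dicts, best first, with "score" (0 to 1); they miss things now and then, are a little off and sometimes report something else, mostly with a low value. They report only what shows in the picture. A call takes as long as a camera call.
- arm.look_for(name, picture): "centre" ([x, y, z] in mm, in the coordinates of the camera as it stood for that picture, good to about 4 mm: the middle of the surface that is visible of it).
- arm.trace(name, picture): "region" (420x560 bool, what is visible of it).
The state is a dict: "clock": time; "joints": joint angles; "joint_velocities": joint speeds; "tau": joint torques, N m; "tool_pos": TCP position; "tool_rot": TCP orientation; "contact_force": force on the tool from outside, world axes, zero at the start; "ft_torque": the same for the moment, N m; "finger_gap": finger opening in mm; "gripper_force": force on a finger pad.
Only numpy, scipy, OpenCV 4.12 (cv2) and the standard library are available. Lean on these libraries where they do the work, as an engineer would, in place of code of your own. Each camera call takes 0.05 s, during which the arm holds its last target. There are 200 camera calls.

### The job

The battery pack in the charging dock is full: push it straight down until its push-push catch lets go, let it pop up, lift it out and put it in the open black tray. Then put the waiting pack from the aluminium holder into the dock and push it down until the catch holds it when you let go. Feel for the bottom of the push and press gently, never with more than about 20 newtons, as how far the catch must be pushed differs from dock to dock, and leave everything else where it is.

Things in the scene. Friction and masses are not known exactly. Their poses are not given: they have to be found in the camera images.
- pack_a_center (a point): A grey battery pack, 30 mm (own x) x 56 mm (own y) x 90 mm tall, about 0.2 kg, the lowest 8 mm a black foot 2 mm smaller on every side. This is its centre, 45 mm below its flat top. Half a turn makes no difference. This one starts in the dock, held down by the catch, with its top standing about 27 mm above the dock's rim.
- pack_b_center (a point): A grey battery pack, 30 mm (own x) x 56 mm (own y) x 90 mm tall, about 0.2 kg, the lowest 8 mm a black foot 2 mm smaller on every side. This is its centre, 45 mm below its flat top. Half a turn makes no difference. This one, of the same shape, starts upright in the holder, its underside 4 mm above the bench; its top is at 94 mm.
- bay (a point): Centre of the mouth of the charging dock's bay, at its rim, 100 mm above the bench. The bay is an upright well, 34 mm in x by 60 mm in y (about 2 mm of play on each side of a pack), with a rounded metal lip of 5 mm radius. A pack goes in upright, its x along this x.
- carrier (a joint): Height in m, up positive, of the sprung plate the pack stands on, zero 64 mm below the rim: about 0.0015 when the catch holds it (a pack's top is then about 27 mm above the rim), 0.026 when released (pack's top 52 mm above the rim), less when pushed deeper. The spring pushes up with 6 N at 0.026, about 8 N when held, 11 N at -0.021.
- plate (a point): Centre of the top of the sprung plate. Pushing it to the end of its stroke and letting up switches the catch: a held plate comes up, a released one is held on its way back. The end lies 8 to 24 mm below the plate's zero, differs from run to run and cannot be seen; it is felt as a stiff stop (6 to 9 N per mm). Stopping 3 mm short does not switch it; pressing slowly to 15 or 18 N does.
- dock: The dark charging dock, fixed to the bench; origin on the bay's axis, on the bench. Around that axis it reaches 32 mm to its -x, 85 mm to its +x and 45 mm to either side in y, and is 100 mm high, open at the bay.
- tray: Open black tray, 140 mm (x) x 120 mm (y) x 35 mm high outside, walls and floor 4 mm, fixed to the bench; origin at the centre of its underside. The full pack goes in here, standing or lying.
- holder: Low aluminium holder with a 96 x 70 mm foot, walls 18 mm high around a pocket of 38 x 64 mm (own x, y) whose floor is 4 mm above the bench; fixed; origin at the centre of its underside. It holds the waiting pack. Holder and tray stand one to the left and one to the right of the dock, either way round.
- board_a: Bystander, to be left alone: green circuit board with small components, 70 x 50 x 10 mm, lying on the bench near the robot; origin at the centre of its underside.
- board_b: Bystander, to be left alone: a second green circuit board, 70 x 50 x 10 mm; origin at the centre of its underside.
- driver: Bystander, to be left alone: black-handled screwdriver, 160 mm long, lying on the bench; origin under its middle.
- brush: Bystander, to be left alone: small brush, 150 mm long, lying on the bench; origin under its middle.
- spool: Bystander, to be left alone: white solder spool, 60 mm across, 50 mm tall, standing behind the dock to the left; origin at the centre of its underside.
- tin: Bystander, to be left alone: small open round yellow tin, 60 mm across, 40 mm tall, behind the dock to the right; origin at the centre of its underside.
- flux: Bystander, to be left alone: small white bottle with a black cap, 36 mm across, 85 mm tall, at the back; origin at the centre of its underside.
- pack_a: The same full pack; origin at the centre of its underside.
- pack_b: The same waiting pack; origin at the centre of its underside.

How it is judged (in metres and radians):
On the way, in this order (a step that is already met when the one before it is completed fails the run):
1. the catch has let go: the full pack has popped up on the sprung plate, still in the bay (value of joint carrier above 0.02 m and horizontal distance between pack_a_center and bay below 0.01 m), for 0.2 s.
2. the full pack lies or stands in the tray, let go of (x of pack_a_center in the frame of tray between -0.062 and 0.062 m and y of pack_a_center in the frame of tray between -0.052 and 0.052 m and height (world z) of pack_a_center below 0.065 m and contact force between the fingers and pack_a below 0.05 N), for 0.2 s.
At the end, for the whole second after the job is handed in: The full pack is in the tray (its centre inside the walls and below 65 mm), and the other pack stands in the bay held down by the catch: plate between -3 and 6 mm, pack centred within 8 mm, upright within 0.12 rad, its centre 12 to 24 mm below the rim; both at rest and let go of (x of pack_a_center in the frame of tray between -0.062 and 0.062 m and y of pack_a_center in the frame of tray between -0.052 and 0.052 m and height (world z) of pack_a_center below 0.065 m and value of joint carrier between -0.003 and 0.006 m and horizontal distance between pack_b_center and bay below 0.008 m and angle between pack_b_center's own z axis and vertical below 0.12 rad and z of pack_b_center in the frame of bay between -0.024 and -0.012 m and linear speed of each of pack_a, pack_b below 0.02 m/s); the robot touches nothing.
It fails at once if the dock, its plate or its catch loaded with more than 25 N by a pack, the fingers or the arm (contact force between any of pack_a, pack_b, the fingers, the arm and dock above 25 N).
It fails at once if a bystander moved by more than 30 mm (distance of any of board_a, board_b, driver, brush, spool, tin, flux from where it was at the start of the episode above 0.03 m).
It also fails if it takes over 72 s, if anything falls off the work surface, if the arm or the gripper's body presses on something with over 40 N, if the wrist force passes 120 N, or if a joint passes its speed limit or range.

## Working session

There is one attempt and no reset: what is moved stays moved. The work goes in short steps, Python scripts to look and compute and a shell command to move; the robot and the scene stay as the last step left them, time stands still between calls to the robot, and variables do not carry over. Pictures are saved under pics/ and viewed, at most 10 in all, crops included, and the job is handed in when it is done.

```bash
mkdir -p pics; ls
cat > h.py <<'E'
import numpy as np, cv2
from bench import arm
def pix2ray(p,c):
    K=np.array(c["camera_matrix"]);x=(p[0]-K[0,2])/K[0,0];y=(p[1]-K[1,2])/K[1,1]
    rd=np.hypot(x,y);r=rd
    for _ in range(30): r=rd/(1+c["k1"]*r*r)
    s=r/rd if rd>0 else 1
    R=np.array(c["R"]);t=np.array(c["t"])
    return -R.T@t, R.T@np.array([x*s,y*s,1])
def onplane(p,c,z):
    o,d=pix2ray(p,c);return o+d*(z-o[2])/d[2]
def proj(X,c):
    q=np.array(c["R"])@np.array(X,float)+np.array(c["t"]);x,y=q[0]/q[2],q[1]/q[2]
    s=1+c["k1"]*(x*x+y*y);K=np.array(c["camera_matrix"])
    return np.array([K[0,0]*x*s+K[0,2],K[1,1]*y*s+K[1,2]])
def world(v,c): return np.array(c["R"]).T@(np.array(v)-np.array(c["t"]))
E
python3 - <<'E'
from h import *
for n in("scene","top"):
    c=arm.camera(n);cv2.imwrite(f"pics/{n}0.png",c["image"][:,:,::-1])
    print(n,"cam at",pix2ray((280,210),c)[0].round(),c["k1"])
    for k in("pack_a","dock","tray","holder","board_a","driver","brush","spool","tin","flux"):
        for d in arm.look_for(k,c)[:3]: print(k,round(d["score"],2),world(d["centre"],c).round(1))
s=arm.observe();print(s["tool_rot"],s["contact_force"],s["clock"])
E
```

```text
pics
scene cam at [1036.  773.  892.] -0.09699265669462491
pack_a 0.96 [ 526.8 -271.4   78.2]
pack_a 0.79 [557.8  20.  125.3]
pack_a 0.54 [ 534.1 -264.6    5.6]
dock 0.61 [602.9  41.   75.1]
dock 0.27 [ 721.9 -195.2   27. ]
tray 0.68 [491.2 289.4   4.9]
tray 0.4 [385.3 102.    5.8]
holder 0.87 [ 531.9 -264.7    5.9]
board_a 0.87 [386.3 101.1   3. ]
board_a 0.65 [ 529.7 -265.4   69.7]
board_a 0.64 [387.1 -40.6   3.2]
driver 0.74 [ 334.3 -200.5   25.2]
driver 0.6 [389.8 -38.2   3.9]
brush 0.97 [344.1 200.4  17.1]
spool 0.97 [733.2 203.5  49.7]
tin 0.76 [ 718.6 -193.5   24.8]
flux 0.89 [779.5  11.4  50.8]
top cam at [ 394.   -7. 1046.] -0.07734822106809618
pack_a 0.69 [ 521.3 -285.3   93.8]
pack_a 0.57 [547.5   9.3 127.5]
dock 0.63 [582.6  17.9  98.6]
tray 0.59 [502.6 298.5   2.2]
tray 0.55 [ 728.2 -190.1   24.5]
holder 0.8 [ 508.4 -266.2    4.9]
board_a 0.75 [383.1  94.6   4.2]
board_a 0.67 [385.5 -45.2   3.6]
driver 0.9 [ 335.7 -206.9   24.7]
brush 0.77 [337.6 195.7  18.3]
brush 0.56 [769.5   7.7  53.6]
spool 0.62 [726.1 196.9  51.8]
tin 0.76 [ 730.9 -188.4   24.7]
flux 0.56 [767.3   8.6  56.7]
[[ 9.56248253e-01  2.92556453e-01  3.21914014e-05]
 [ 2.92556455e-01 -9.56248248e-01 -9.28699482e-05]
 [ 3.61326855e-06  9.82245279e-05 -9.99999995e-01]] [-0.31252478  0.55485979 -0.42231681] 1.1
```

View pics/scene0.png

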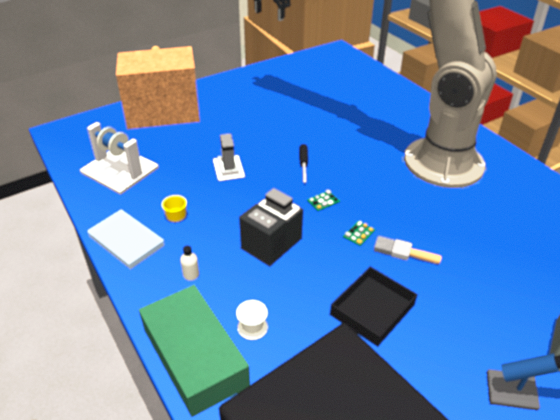

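View pics/top0.png

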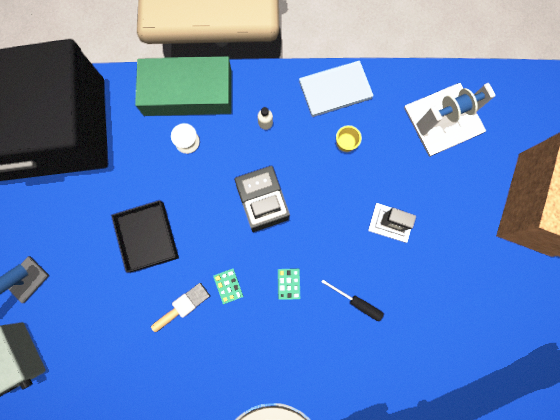

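Top view: dock near (263,200) with pack A's top at (266,207), pack B in the holder at (401,218), tray at (145,236). Next I zoom in on both packs for yaw and exact centres.

Run:
```python
from h import *
c=arm.camera("top");im=c["image"]
def up(x,y,w=40): return cv2.resize(im[y-w:y+w,x-w:x+w],(400,400),interpolation=cv2.INTER_CUBIC)
cv2.imwrite("pics/crop1.png",np.hstack([up(263,200),up(394,220)])[:,:,::-1])
for k in("pack_a","dock","tray","holder"):
    for d in arm.trace(k,c)[:3]:
        m=d["region"].astype(np.uint8);ys,xs=np.nonzero(m)
        r=cv2.minAreaRect(np.c_[xs,ys].astype(np.float32))
        z=dict(pack_a=94,dock=100,tray=35,holder=4)[k]
        b=cv2.boxPoints(r);w=np.array([onplane(p,c,z)[:2] for p in b]).round(1)
        print(k,round(d["score"],2),len(xs),b.round(1).tolist(),w.tolist(),w.mean(0))
```

```text
pack_a 0.65 417 [[250.6999969482422, 202.10000610351562], [275.29998779296875, 193.89999389648438], [280.6000061035156, 209.8000030517578], [256.0, 218.0]] [[562.3, 39.3], [579.7, -14.5], [544.4, -25.5], [527.2, 28.1]] [553.4    6.85]
pack_a 0.61 550 [[379.6000061035156, 223.1999969482422], [385.70001220703125, 204.89999389648438], [415.70001220703125, 214.89999389648438], [409.6000061035156, 233.1999969482422]] [[511.7, -239.7], [551.8, -255.3], [528.7, -320.3], [488.8, -304.4]] [ 520.25  -279.925]
dock 0.63 279 [[258.0, 107.0], [272.0, 107.0], [272.0, 129.0], [258.0, 129.0]] [[778.0, 21.2], [777.5, -10.2], [725.7, -9.5], [726.2, 21.7]] [751.85   5.8 ]
dock 0.56 2019 [[232.60000610351562, 176.8000030517578], [272.79998779296875, 163.39999389648438], [291.6000061035156, 219.8000030517578], [251.39999389648438, 233.1999969482422]] [[617.9, 78.1], [646.7, -10.1], [521.3, -48.6], [493.7, 38.0]] [569.9   14.35]
tray 0.76 3345 [[108.0, 214.5], [161.89999389648438, 198.6999969482422], [179.3000030517578, 258.29998779296875], [125.5, 274.1000061035156]] [[548.8, 374.6], [584.0, 248.7], [445.5, 205.6], [411.0, 328.8]] [497.325 289.425]
holder 0.68 617 [[366.79998779296875, 229.60000610351562], [375.8999938964844, 202.3000030517578], [415.20001220703125, 215.39999389648438], [406.1000061035156, 242.6999969482422]] [[508.1, -230.4], [573.3, -255.5], [540.2, -348.7], [475.4, -322.7]] [ 524.25  -289.325]
```

View pics/crop1.png

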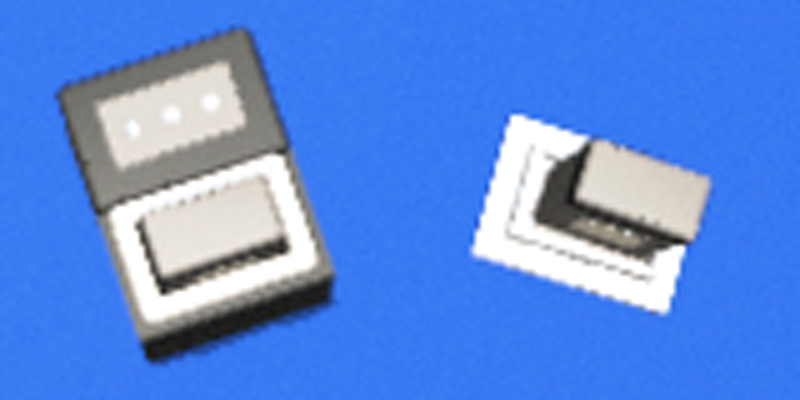

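Crop shows pack A's top (full-image corners ~(251,203),(276,196),(280,208),(255,217)) and pack B's top (~(393,208),(416,216),(412,228),(389,221)). I'll fit these.

Run:
```python
from h import *
from scipy.optimize import least_squares
c=arm.camera("top")
def fit(n,px,z,w,h,g):
    def f(q):
        a=q[2];R=np.array([[np.cos(a),-np.sin(a)],[np.sin(a),np.cos(a)]])
        P=[np.r_[R@np.array([sx*w/2,sy*h/2])+q[:2],z] for sx,sy in((1,1),(1,-1),(-1,-1),(-1,1))]
        return np.concatenate([proj(p,c)-p2 for p,p2 in zip(P,px)])
    r=least_squares(f,g);print(n,r.x[:2].round(1),"yaw deg",np.degrees(r.x[2]).round(1),"rms",np.sqrt(np.mean(r.fun**2)).round(2))
L=lambda p:[(x/5+223,y/5+160) for x,y in p]
Rr=lambda p:[((x-400)/5+354,y/5+180) for x,y in p]
fit("A top",L([(140,216),(264,178),(287,240),(160,283)]),127,30,56,[550,5,.3])
fit("dock top (center of 117x90)",L([(58,92),(245,28),(332,278),(148,342)]),100,117,90,[575,15,.3])
fit("B top",Rr([(593,140),(710,178),(690,242),(577,205)]),94,30,56,[520,-270,-.3])
fit("holder foot 70x96?",Rr([(514,114),(711,180),(668,314),(473,252)]),4,70,96,[520,-270,-.3])
fit("holder foot z18",Rr([(514,114),(711,180),(668,314),(473,252)]),18,70,96,[520,-270,-.3])
# gray top mask
s=arm.observe();print(s["tool_rot"].tolist() if hasattr(s["tool_rot"],'tolist') else s["tool_rot"],s["joints"],s["finger_gap"],s["clock"])
```

```text
A top [548.1   6.6] yaw deg 17.3 rms 0.28
dock top (center of 117x90) [572.7  14.2] yaw deg 18.5 rms 0.84
B top [ 521.8 -290.7] yaw deg -19.0 rms 0.56
holder foot 70x96? [ 523.  -292.4] yaw deg -19.6 rms 0.42
holder foot z18 [ 521.3 -288.5] yaw deg -19.5 rms 0.4
[[0.9562603485296431, 0.2925169110748405, 5.064779524050661e-05], [0.2925169151961978, -0.9562603406818441, -0.00012313871800796326], [1.2412320506061892e-05, 0.0001325680102249133, -0.9999999911358285]] [ 1.17499765  0.39838128  0.04510252  1.5365945  -0.01872231  1.20690576
 -0.0507042 ] 85.36098542977393 1.4
```

```bash
python3 -m jog '{"linear":[[20,35,0],[20,35,0],[20,35,0],[20,35,0],[20,35,0],[20,35,0],[20,35,0],[20,35,0],[20,35,0],[20,35,0],[20,35,0],[20,35,0],[20,35,0],[20,35,0],[20,35,0],[20,35,0],[20,35,0],[20,35,0],[-2,-2,-20],[0,0,-20]],"dr":[[0,0,0],[0,0,0],[0,0,0],[0,0,0],[0,0,0],[0,0,0],[0,0,0],[0,0,0],[0,0,0],[0,0,0],[0,0,0],[0,0,0],[0,0,0],[0,0,0],[0,0,0],[0,0,0],[0,0,0],[0,0,0],[0,0,0],[0,0,0]],"claw":[255,255,255,255,255,255,255,255,255,255,255,255,255,255,255,255,255,255,255,255]}' 30
python3 - <<'E'
from h import *
s=arm.observe();print(s["tool_pos"],s["contact_force"],s["tool_rot"])
c=arm.camera("top");im=c["image"];w=40
a=cv2.resize(im[160:240,223:303],(400,400),interpolation=cv2.INTER_CUBIC)
c2=arm.camera("scene");p=proj([548,6,130],c2).astype(int);q=c2["image"][p[1]-50:p[1]+30,p[0]-40:p[0]+40]
cv2.imwrite("pics/p2.png",np.hstack([a,cv2.resize(q,(400,400),interpolation=cv2.INTER_CUBIC)])[:,:,::-1])
for x in([548,6,127],[530,-6,127]):print(proj(x,c2)-p)
E
```

```text
clock: 3.4
tool_pos: [549.1, 8.1, 155.2]
tool_rot: [[0.955, 0.295, 0.002], [0.295, -0.955, 0.0], [0.002, 0.0, -1.0]]
contact_force: [0.1, -0.7, -0.6]
finger_gap: -0.1
gripper_force: 0.0
[549.11819221   8.06611109 155.24316525] [ 0.1323898  -0.68620564 -0.63031631] [[ 9.55390560e-01  2.95339486e-01  1.86178696e-03]
 [ 2.95339574e-01 -9.55392318e-01  2.33878864e-04]
 [ 1.84781063e-03  3.26413710e-04 -9.99998240e-01]]
[0.81738606 1.65639525]
[ 4.79521583 -4.04166848]
```

View pics/p2.png

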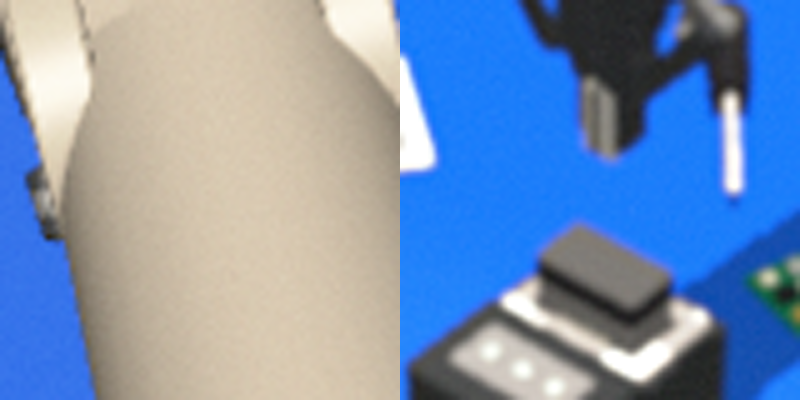

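The scene view shows the fingertip (605,150) directly above the pack's top centre (605,260), matching the estimate. Pressing slowly.

```bash
python3 -m jog '{"linear":[[0,0,-5],[0,0,-5],[0,0,-5],[0,0,-5],[0,0,-3],[0,0,-1],[0,0,-1],[0,0,-1],[0,0,-1],[0,0,-1],[0,0,-1],[0,0,-1],[0,0,-1],[0,0,0]],"dr":[[0,0,0],[0,0,0],[0,0,0],[0,0,0],[0,0,0],[0,0,0],[0,0,0],[0,0,0],[0,0,0],[0,0,0],[0,0,0],[0,0,0],[0,0,0],[0,0,0]],"claw":[255,255,255,255,255,255,255,255,255,255,255,255,255,255]}'
```

```text
clock: 4.9
tool_pos: [548.0, 6.4, 124.0]
tool_rot: [[0.956, 0.293, -0.0], [0.293, -0.956, -0.0], [-0.0, 0.0, -1.0]]
contact_force: [-0.8, -0.1, -0.2]
finger_gap: -0.1
gripper_force: 0.0
```

```bash
python3 -m jog '{"linear":[[0,0,-1],[0,0,-1],[0,0,-1],[0,0,0]],"dr":[[0,0,0],[0,0,0],[0,0,0],[0,0,0]],"claw":[255,255,255,255]}'
python3 -m jog '{"linear":[[0,0,-1],[0,0,-1],[0,0,0]],"dr":[[0,0,0],[0,0,0],[0,0,0]],"claw":[255,255,255]}'
```

```text
clock: 5.3
tool_pos: [548.0, 6.4, 121.0]
tool_rot: [[0.956, 0.293, -0.0], [0.293, -0.956, -0.0], [-0.0, 0.0, -1.0]]
contact_force: [0.2, 1.1, -0.1]
finger_gap: 0.1
gripper_force: 0.0
clock: 5.6
tool_pos: [548.0, 6.4, 119.0]
tool_rot: [[0.956, 0.293, -0.0], [0.293, -0.956, -0.0], [-0.0, 0.0, -1.0]]
contact_force: [-0.4, -0.1, 0.0]
finger_gap: -0.3
gripper_force: 0.0
```

Run:
```python
from h import *
c2=arm.camera("scene");p=proj([548,6,130],c2).astype(int);q=c2["image"][p[1]-45:p[1]+45,p[0]-50:p[0]+50]
cv2.imwrite("pics/p3.png",cv2.resize(q,(800,600),interpolation=cv2.INTER_CUBIC)[:,:,::-1])
for z in(119,127): print(proj([548,6.4,z],c2)-p+[50,45])
print(arm.observe()["contact_force"])
```

```text
[50.89329416 49.53321341]
[50.91442028 46.75609006]
[-0.09371407  1.05700634 -0.00318926]
```

View pics/p3.png

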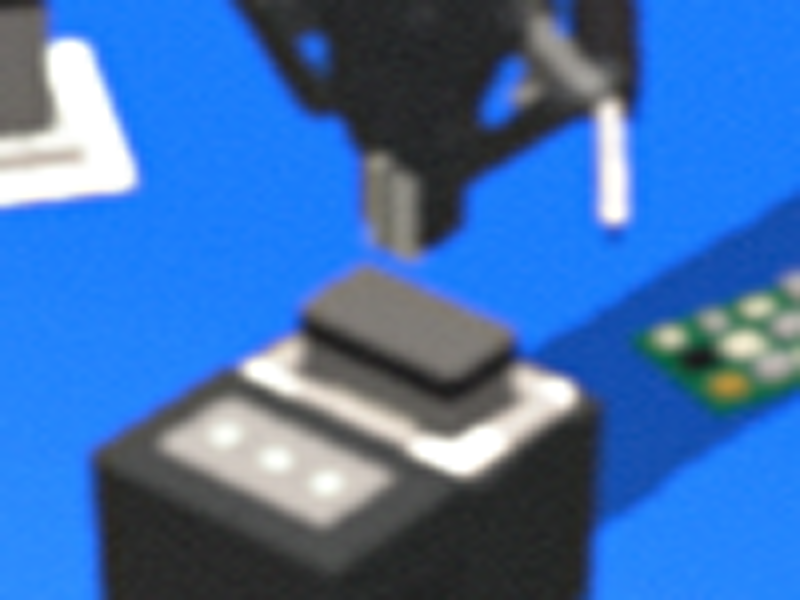

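The image shows the fingertip at (398,255) of the crop, clear above the pack top centre (410,328), though the pose says z=119. I'll work out where that sight line passes.

Run:
```python
from h import *
c=arm.camera("scene");p=proj([548,6,130],c).astype(int)
t=p-[50,45]+np.array([398/8,255/6.67]);a=p-[50,45]+np.array([410/8,328/6.67])
print("tip px",t,"pack px",a)
for z in(110,119,127,135,140,145,150): print(z,onplane(t,c,z)[:2].round(1),onplane(a,c,z)[:2].round(1))
s=arm.observe();print(s["tool_pos"],s["joints"],s["tau"])
c=arm.camera("top")
print("top px of tip",proj([548,6.4,119],c))
```

```text
tip px [277.75       187.23088456] pack px [279.25       198.17541229]
110 [523.3 -37.7] [541.   -3.2]
119 [529.2 -28.3] [546.7   5.8]
127 [534.4 -20. ] [551.7  13.7]
135 [539.7 -11.7] [556.8  21.7]
140 [543.   -6.5] [560.   26.6]
145 [546.2  -1.4] [563.1  31.6]
150 [549.5   3.8] [566.3  36.6]
[548.13949302   6.38215892 119.10841051] [ 0.27867684  0.31468815 -0.44455103  1.8583565   0.1586331   1.00318756
 -1.50638162] [ 1.94433065e-03 -3.86077738e+01 -2.83057295e+00 -2.26428473e+01
  1.08467694e-02  3.03580397e-03 -2.29560710e-04]
top px of tip [265.71097909 206.48813306]
```

```bash
python3 -m jog '{"linear":[[0,0,-2],[0,0,-2],[0,0,-2],[0,0,-2],[0,0,-2],[0,0,-2],[0,0,0]],"dr":[[0,0,0],[0,0,0],[0,0,0],[0,0,0],[0,0,0],[0,0,0],[0,0,0]],"claw":[255,255,255,255,255,255,255]}'
python3 - <<'E'
from h import *
print(arm.observe()["contact_force"],arm.observe()["tool_pos"])
c2=arm.camera("scene");p=proj([548,6,130],c2).astype(int);q=c2["image"][p[1]-45:p[1]+45,p[0]-50:p[0]+50]
ct=arm.camera("top")["image"][120:280,180:340]
cv2.imwrite("pics/p4.png",np.hstack([cv2.resize(q,(400,300),interpolation=cv2.INTER_CUBIC),cv2.resize(ct,(300,300),interpolation=cv2.INTER_CUBIC)])[:,:,::-1])
E
```

```text
clock: 6.45
tool_pos: [547.9, 6.4, 106.8]
tool_rot: [[0.956, 0.293, -0.001], [0.293, -0.956, -0.0], [-0.001, -0.0, -1.0]]
contact_force: [-0.3, -0.1, -0.7]
finger_gap: 0.0
gripper_force: 0.0
[-0.29268364 -0.05162398 -0.65943777] [547.88544967   6.36314204 106.78233948]
```

View pics/p4.png

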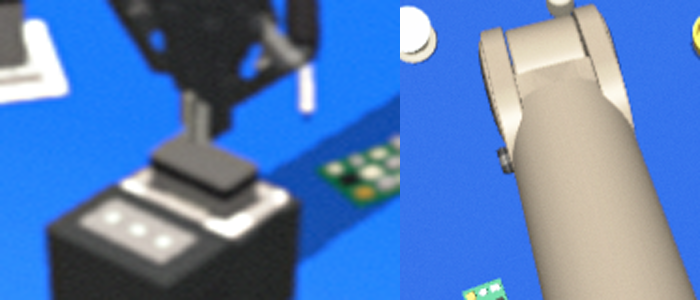

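```bash
python3 - <<'E'
from h import *
for n in("scene","top"):
    c=arm.camera(n)
    print(n,{k:proj(v,c).round(1).tolist() for k,v in dict(base=[0,0,0],base40=[0,0,40],edge=[95,0,20],tip=[548,6.4,107],wr=[548,6.4,350]).items()})
E
python3 -m jog '{"linear":[[0,0,-1],[0,0,-1],[0,0,-1],[0,0,0]],"dr":[[0,0,0],[0,0,0],[0,0,0],[0,0,0]],"claw":[255,255,255,255]}'
```

```text
scene {'base': [443.4, 162.9], 'base40': [446.3, 151.2], 'edge': [419.9, 167.9], 'tip': [278.9, 202.7], 'wr': [279.6, 107.3]}
top {'base': [272.7, 456.0], 'base40': [272.7, 463.1], 'edge': [272.0, 415.5], 'tip': [265.8, 207.4], 'wr': [263.4, 182.9]}
clock: 7.05
tool_pos: [548.0, 6.3, 103.9]
tool_rot: [[0.956, 0.292, -0.0], [0.292, -0.956, -0.0], [-0.0, 0.0, -1.0]]
contact_force: [-0.4, -0.4, 0.3]
finger_gap: 0.2
gripper_force: 0.0
```

Run:
```python
from h import *
c=arm.camera("scene");g=c["image"].astype(int);o=cv2.imread("pics/scene0.png")[:,:,::-1].astype(int)
d=np.abs(g-o).sum(2)
print("cols 270-292");
for r in range(176,206): print(r,*["%3d"%v for v in d[r,266:294]]," |",o[r,278],g[r,278])
```

```text
cols 270-292
176  12   4  18   8   8  63 168 258 299 295 300 299 301 298 303 304 300 297 298 301 295 301 304 304 307 300 271 214  | [ 25 121 248] [36 39 40]
177   9   5  10   4  11  22  93 215 269 271 285 296 303 297 302 303 305 304 299 303 299 310 306 303 291 265 196 120  | [ 26 122 249] [40 40 42]
178   7   5  11  11  11   9  56 183 241 243 256 287 301 300 300 305 299 292 303 301 306 306 308 281 232 174  97  39  | [ 27 124 249] [40 43 42]
179  11  13   7  13  20   6  45 175 235 238 253 269 287 299 300 299 308 301 304 304 300 294 274 214 130  63  25   7  | [ 28 123 249] [58 58 57]
180   7   7   5   5   7   8  49 175 236 236 248 253 266 288 293 305 300 305 296 300 290 249 188 115  40   9   7   9  | [ 28 123 249] [86 84 80]
181   5  11   7   6   6  12  49 181 237 240 245 236 238 258 292 303 306 302 307 280 228 151  81  32   8   8   9  12  | [ 25 123 248] [117 116 109]
182   3   4  10  11  13   5  51 176 240 241 241 238 238 239 277 299 303 301 298 248 155  50  12  10   6   6  12   5  | [ 27 125 249] [132 131 122]
183   5   8   3   6   8   8  49 182 235 244 239 243 240 241 271 302 303 3
[... 2586 characters left out ...]
 4   4   6  10   4   6  27  43  81 114 149 181 207 214 221 222 214 218 216 186 158 102  59  39  54  78  | [172 165 159] [120 116 111]
202  89  11   3   4   6   9   4   9  16   4  25  52  89 130 155 181 201 208 220 199 180 150 102  41  25  51 114 161  | [128 124 118] [96 94 91]
203  49   2  11   3   6   4   5   6   9   3   4  27  29  48  96 129 170 188 183 177 129  85  46  11   7  82 172 216  | [78 75 73] [67 65 65]
204  69  30   6   4   2   5   7   6   4   0   6  21   5  24  44  65 105 122 138 115  76  39   9   5  16 118 234 245  | [41 38 38] [39 35 38]
205 219 131  68  25  17   1  12   5   9   6   6   3   5   6   9  18  38  49  54  49  26   4   4  18  20 131 227 127  | [37 38 37] [36 36 35]
```

Difference image: the finger overlays the pack's top (rows 189–193, cols 275–277), so it is above the pack, just higher than the reported pose implies. I'll keep descending by feel.

```bash
python3 -m jog '{"linear":[[0,0,-1],[0,0,-1],[0,0,-1],[0,0,-1],[0,0,0]],"dr":[[0,0,0],[0,0,0],[0,0,0],[0,0,0],[0,0,0]],"claw":[255,255,255,255,255]}' | grep -E "pos|force"
python3 -m jog '{"linear":[[0,0,-1],[0,0,-1],[0,0,-1],[0,0,-1],[0,0,0]],"dr":[[0,0,0],[0,0,0],[0,0,0],[0,0,0],[0,0,0]],"claw":[255,255,255,255,255]}'| grep -E "pos|force"
```

```text
tool_pos: [548.0, 6.4, 99.9]
contact_force: [-0.5, -0.1, -0.6]
gripper_force: 0.0
tool_pos: [548.0, 6.4, 95.9]
contact_force: [-0.4, 0.3, -0.5]
gripper_force: 0.0
```

```bash
python3 - <<'E'
from h import *
c=arm.camera("scene");g=c["image"].astype(int)
print([ (r,*g[r,274:286,0]) for r in range(184,206)].__repr__().replace("), (","\n").replace("np.int64(","").replace(")",""))
E
python3 -m jog '{"linear":[[0,0,-1],[0,0,-1],[0,0,0]],"dr":[[0,0,0],[0,0,0],[0,0,0]],"claw":[255,255,255]}'| grep -E "pos|force"
```

```text
[(184, 116, 119, 107, 120, 115, 91, 56, 40, 39, 34, 43, 38
185, 115, 116, 115, 132, 134, 111, 68, 40, 39, 37, 39, 40
186, 114, 119, 114, 133, 139, 115, 73, 41, 40, 39, 43, 40
187, 115, 117, 113, 133, 137, 118, 72, 41, 36, 38, 35, 40
188, 115, 114, 112, 134, 139, 116, 77, 39, 34, 37, 39, 41
189, 117, 115, 111, 133, 138, 116, 75, 44, 38, 38, 39, 37
190, 123, 118, 114, 131, 139, 119, 74, 44, 36, 39, 33, 35
191, 129, 116, 112, 131, 137, 117, 71, 42, 36, 42, 38, 37
192, 134, 122, 111, 132, 138, 114, 72, 38, 39, 45, 45, 37
193, 130, 115, 113, 133, 139, 116, 77, 53, 56, 74, 74, 57
194, 127, 119, 114, 132, 138, 125, 98, 84, 90, 102, 106, 93
195, 127, 121, 119, 132, 139, 131, 122, 113, 115, 123, 124, 119
196, 127, 124, 124, 127, 130, 133, 129, 127, 126, 128, 133, 127
197, 129, 128, 128, 129, 128, 130, 130, 129, 130, 130, 130, 129
198, 125, 130, 129, 128, 128, 127, 128, 128, 127, 128, 127, 127
199, 115, 124, 129, 130, 129, 128, 130, 127, 127, 128, 129, 128
200, 92, 108, 117, 125, 129, 127, 132, 129, 128, 127, 128, 127
201, 61, 79, 96, 109, 120, 124, 127, 129, 130, 129, 130, 130
202, 33, 48, 63, 80, 96, 112, 119, 126, 129, 128, 130, 130
203, 42, 33, 39, 49, 65, 81, 100, 112, 120, 129, 128, 125
204, 68, 56, 43, 33, 37, 50, 67, 84, 102, 114, 117, 107
205, 87, 82, 64, 50, 42, 33, 35, 54, 74, 85, 90, 77]
tool_pos: [548.0, 6.4, 94.0]
contact_force: [0.1, 1.2, -0.4]
gripper_force: 0.0
```

Tip now ends at row ~195.5, about 2.5 px (≈7 mm) above the pack's centre. Continuing.

```bash
for i in 1; do python3 -m jog '{"linear":[[0,0,-1],[0,0,-1],[0,0,-1],[0,0,0]],"dr":[[0,0,0],[0,0,0],[0,0,0],[0,0,0]],"claw":[255,255,255,255]}'| grep -E "pos|force"; python3 -m jog '{"linear":[[0,0,-1],[0,0,-1],[0,0,-1],[0,0,0]],"dr":[[0,0,0],[0,0,0],[0,0,0],[0,0,0]],"claw":[255,255,255,255]}'| grep -E "pos|force";  python3 -m jog '{"linear":[[0,0,-1],[0,0,-1],[0,0,0]],"dr":[[0,0,0],[0,0,0],[0,0,0]],"claw":[255,255,255]}'| grep -E "clock|pos|force"; done
```

```text
tool_pos: [548.1, 6.4, 91.2]
contact_force: [-1.5, 0.3, 0.8]
gripper_force: 0.5
tool_pos: [548.6, 6.5, 89.0]
contact_force: [-1.6, -0.3, 6.3]
gripper_force: 3.1
clock: 9.55
tool_pos: [548.7, 6.5, 87.1]
contact_force: [-0.5, -0.5, 6.7]
gripper_force: 3.2
```

Contact felt at reported z≈90.5 (tips really sit ~36 mm higher than reported). Now feel for the stop.

```bash
python3 -m jog '{"linear":[[0,0,-1],[0,0,-1],[0,0,-1],[0,0,-1]],"dr":[[0,0,0],[0,0,0],[0,0,0],[0,0,0]],"claw":[255,255,255,255]}'| grep -E "pos|force";  python3 -m jog '{"linear":[[0,0,-1],[0,0,-0.5]],"dr":[[0,0,0],[0,0,0]],"claw":[255,255]}'| grep -E "clock|pos|force"
```

```text
tool_pos: [548.8, 6.5, 83.2]
contact_force: [-2.2, -0.6, 6.9]
gripper_force: 3.6
clock: 10.15
tool_pos: [548.7, 6.5, 81.7]
contact_force: [-2.3, -0.2, 7.4]
gripper_force: 3.6
```

```bash
python3 -m jog '{"linear":[[0,0,-1],[0,0,-0.5]],"dr":[[0,0,0],[0,0,0]],"claw":[255,255]}'| grep -E "clock|pos|force"
```

```text
clock: 10.35
tool_pos: [548.8, 6.5, 80.2]
contact_force: [-1.3, 0.1, 8.1]
gripper_force: 3.7
```

```bash
python3 -m jog '{"linear":[[0,0,-1],[0,0,-0.5]],"dr":[[0,0,0],[0,0,0]],"claw":[255,255]}'| grep -E "clock|pos|force"
```

```text
clock: 10.55
tool_pos: [548.8, 6.5, 78.8]
contact_force: [-1.2, 0.7, 7.7]
gripper_force: 3.8
```

```bash
python3 -m jog '{"linear":[[0,0,-0.6],[0,0,-0.6]],"dr":[[0,0,0],[0,0,0]],"claw":[255,255]}'| grep -E "clock|pos|force"
```

```text
clock: 10.75
tool_pos: [548.9, 6.5, 77.6]
contact_force: [-1.7, -0.9, 8.0]
gripper_force: 3.8
```

```bash
python3 -m jog '{"linear":[[0,0,-0.6],[0,0,-0.5]],"dr":[[0,0,0],[0,0,0]],"claw":[255,255]}'| grep -E "clock|pos|force"
```

```text
clock: 10.95
tool_pos: [548.9, 6.5, 76.6]
contact_force: [-2.3, -0.6, 8.1]
gripper_force: 3.9
```

```bash
python3 -m jog '{"linear":[[0,0,-0.6],[0,0,-0.6]],"dr":[[0,0,0],[0,0,0]],"claw":[255,255]}'| grep -E "pos|contact"
```

```text
tool_pos: [548.9, 6.6, 75.4]
contact_force: [-1.5, -0.4, 8.0]
```

```bash
python3 -m jog '{"linear":[[0,0,-0.6],[0,0,-0.6]],"dr":[[0,0,0],[0,0,0]],"claw":[255,255]}'| grep -E "pos|contact"
```

```text
tool_pos: [548.9, 6.5, 74.2]
contact_force: [-2.2, 0.1, 8.6]
```

```bash
python3 -m jog '{"linear":[[0,0,-0.6],[0,0,-0.6]],"dr":[[0,0,0],[0,0,0]],"claw":[255,255]}'| grep -E "pos|contact"
```

```text
tool_pos: [549.0, 6.6, 73.1]
contact_force: [-1.7, -0.4, 8.4]
```

```bash
python3 -m jog '{"linear":[[0,0,-0.6],[0,0,-0.6]],"dr":[[0,0,0],[0,0,0]],"claw":[255,255]}'| grep -E "pos|contact"
```

```text
tool_pos: [549.0, 6.6, 71.9]
contact_force: [-2.8, -0.3, 8.2]
```

```bash
python3 -m jog '{"linear":[[0,0,-0.6],[0,0,-0.6]],"dr":[[0,0,0],[0,0,0]],"claw":[255,255]}'| grep -E "pos|contact"
```

```text
tool_pos: [549.0, 6.6, 70.7]
contact_force: [-1.3, 0.3, 8.7]
```

```bash
python3 -m jog '{"linear":[[0,0,-0.6],[0,0,-0.6]],"dr":[[0,0,0],[0,0,0]],"claw":[255,255]}'| grep -E "pos|contact"
```

```text
tool_pos: [549.0, 6.6, 69.6]
contact_force: [-2.3, 0.3, 8.0]
```

```bash
python3 -m jog '{"linear":[[0,0,-0.6],[0,0,-0.6]],"dr":[[0,0,0],[0,0,0]],"claw":[255,255]}'| grep -E "pos|contact"
```

```text
tool_pos: [549.0, 6.6, 68.4]
contact_force: [-2.5, -0.3, 10.5]
```

```bash
python3 -m jog '{"linear":[[0,0,-0.4],[0,0,0]],"dr":[[0,0,0],[0,0,0]],"claw":[255,255]}'| grep -E "pos|contact"
```

```text
tool_pos: [549.1, 6.6, 68.2]
contact_force: [-1.7, 0.5, 10.7]
```

```bash
python3 -m jog '{"linear":[[0,0,-0.6],[0,0,0]],"dr":[[0,0,0],[0,0,0]],"claw":[255,255]}'| grep -E "pos|contact"
```

```text
tool_pos: [549.2, 6.6, 67.7]
contact_force: [-2.0, 0.5, 9.6]
```

```bash
python3 -m jog '{"linear":[[0,0,-0.6],[0,0,-0.4],[0,0,0]],"dr":[[0,0,0],[0,0,0],[0,0,0]],"claw":[255,255,255]}'| grep -E "pos|contact"
```

```text
tool_pos: [549.5, 6.7, 67.1]
contact_force: [-2.9, -0.0, 12.0]
```

```bash
python3 -m jog '{"linear":[[0,0,-0.6],[0,0,0]],"dr":[[0,0,0],[0,0,0]],"claw":[255,255]}'| grep -E "clock|pos|contact"
```

```text
clock: 13.25
tool_pos: [549.7, 6.7, 66.7]
contact_force: [-3.0, -0.9, 13.1]
```

```bash
python3 -m jog '{"linear":[[0,0,-0.6],[0,0,-0.3],[0,0,0]],"dr":[[0,0,0],[0,0,0],[0,0,0]],"claw":[255,255,255]}'| grep -E "clock|pos|contact"
```

```text
clock: 13.55
tool_pos: [549.9, 6.8, 66.2]
contact_force: [-3.4, 0.5, 14.6]
```

```bash
python3 -m jog '{"linear":[[0,0,-0.6],[0,0,-0.6],[0,0,0]],"dr":[[0,0,0],[0,0,0],[0,0,0]],"claw":[255,255,255]}'| grep -E "clock|pos|contact"
```

```text
clock: 13.85
tool_pos: [550.3, 6.8, 65.5]
contact_force: [-4.5, -0.6, 18.2]
```

18 N reached at a stiff stop; letting up.

```bash
python3 -m jog '{"linear":[[0,0,1],[0,0,1],[0,0,2],[0,0,3],[0,0,4],[0,0,4],[0,0,4],[0,0,5],[0,0,5],[0,0,5],[0,0,5],[0,0,5],[0,0,5],[0,0,5],[0,0,0]],"dr":[[0,0,0],[0,0,0],[0,0,0],[0,0,0],[0,0,0],[0,0,0],[0,0,0],[0,0,0],[0,0,0],[0,0,0],[0,0,0],[0,0,0],[0,0,0],[0,0,0],[0,0,0]],"claw":[255,255,255,255,255,255,255,255,255,255,255,255,255,255,255]}'
python3 - <<'E'
from h import *
c2=arm.camera("scene");p=proj([548,6,130],c2).astype(int);q=c2["image"][p[1]-60:p[1]+60,p[0]-80:p[0]+80]
cv2.imwrite("pics/p5.png",cv2.resize(q,(800,600),interpolation=cv2.INTER_CUBIC)[:,:,::-1])
E
```

```text
clock: 15.35
tool_pos: [548.5, 6.4, 116.7]
tool_rot: [[0.956, 0.292, 0.001], [0.292, -0.956, -0.0], [0.001, 0.0, -1.0]]
contact_force: [-0.3, -0.4, 0.2]
finger_gap: 0.4
gripper_force: 0.0
```

View pics/p5.png

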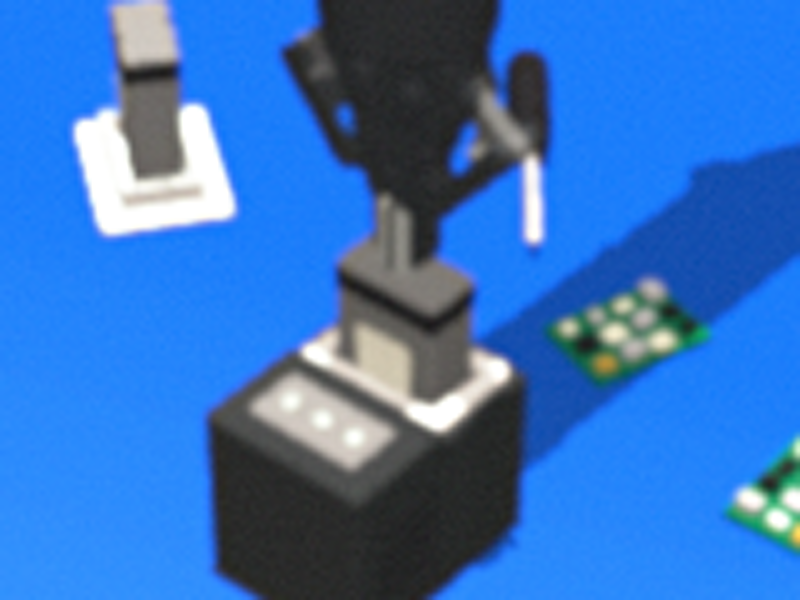

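Pack A has popped up (top centre ~(405,283), just beneath the tip). Back off, open, and descend around it.

```bash
python3 -m jog '{"linear":[[0,0,15],[0,0,15],[0,0,0],[0,0,0],[0,0,0],[0,0,0],[0,0,0],[0,0,-8],[0,0,-8],[0,0,-8],[0,0,-8],[0,0,-8],[0,0,-8],[0,0,0]],"dr":[[0,0,0],[0,0,0],[0,0,0],[0,0,0],[0,0,0],[0,0,0],[0,0,0],[0,0,0],[0,0,0],[0,0,0],[0,0,0],[0,0,0],[0,0,0],[0,0,0]],"claw":[255,0,0,0,0,0,0,0,0,0,0,0,0,0]}' 40
python3 -m jog '{"linear":[[0,0,-5],[0,0,-5],[0,0,-3],[0,0,0],[0,0,0]],"dr":[[0,0,0],[0,0,0],[0,0,0],[0,0,0],[0,0,0]],"claw":[0,0,0,0,0]}'
python3 - <<'E'
from h import *
c2=arm.camera("scene");p=proj([548,6,130],c2).astype(int);q=c2["image"][p[1]-60:p[1]+60,p[0]-80:p[0]+80]
cv2.imwrite("pics/p6.png",cv2.resize(q,(800,600),interpolation=cv2.INTER_CUBIC)[:,:,::-1])
E
```

```text
clock: 16.8
tool_pos: [547.0, 6.3, 96.8]
tool_rot: [[0.956, 0.293, -0.003], [0.293, -0.956, -0.0], [-0.003, -0.001, -1.0]]
contact_force: [-0.5, -0.9, -0.2]
finger_gap: 85.3
gripper_force: 0.0
clock: 17.3
tool_pos: [548.2, 6.4, 85.3]
tool_rot: [[0.956, 0.293, 0.0], [0.293, -0.956, -0.0], [0.0, 0.0, -1.0]]
contact_force: [0.5, 0.6, -0.2]
finger_gap: 85.6
gripper_force: 0.0
```

View pics/p6.png

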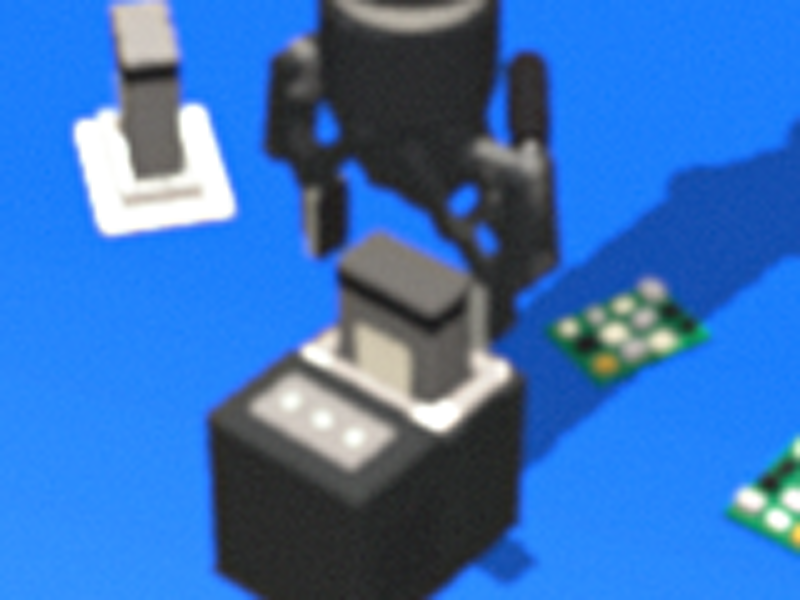

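Fingers straddle the pack (tips at (325,250) and (495,330), pack top centre (405,283)), though tips sit only slightly below its top. Lower 8 mm and close partway, watching the side force.

```bash
python3 -m jog '{"linear":[[0,0,-4],[0,0,-4],[0,0,0],[0,0,0],[0,0,0]],"dr":[[0,0,0],[0,0,0],[0,0,0],[0,0,0],[0,0,0]],"claw":[0,40,60,60,60]}' 20
python3 -m jog '{"linear":[[0,0,0],[0,0,0],[0,0,0]],"dr":[[0,0,0],[0,0,0],[0,0,0]],"claw":[72,72,72]}' | grep -E "pos|force|gap"
```

```text
clock: 17.85
tool_pos: [548.2, 6.4, 77.3]
tool_rot: [[0.956, 0.293, 0.0], [0.293, -0.956, -0.0], [0.0, 0.0, -1.0]]
contact_force: [-0.9, 0.4, 0.1]
finger_gap: 65.7
gripper_force: 0.0
tool_pos: [548.2, 6.4, 77.3]
contact_force: [-0.4, 1.1, -0.0]
finger_gap: 61.6
gripper_force: 0.0
```

```bash
python3 -m jog '{"linear":[[0,0,0],[0,0,0],[0,0,0]],"dr":[[0,0,0],[0,0,0],[0,0,0]],"claw":[82,82,90]}' 20| grep -E "pos|force|gap"
python3 -m jog '{"linear":[[0,0,0],[0,0,0],[0,0,0]],"dr":[[0,0,0],[0,0,0],[0,0,0]],"claw":[110,130,130]}' 30| grep -E "pos|force|gap"
```

```text
tool_pos: [548.1, 6.4, 77.4]
contact_force: [-0.4, 0.2, 1.2]
finger_gap: 55.6
gripper_force: 21.6
tool_pos: [548.2, 6.4, 77.4]
contact_force: [-1.8, 0.0, 2.4]
finger_gap: 55.5
gripper_force: 32.4
```

```bash
python3 -m jog '{"linear":[[0,0,3],[0,0,5],[0,0,7],[0,0,8],[0,0,8],[0,0,8],[0,0,8],[0,0,8],[0,0,8],[0,0,0],[0,0,0]],"dr":[[0,0,0],[0,0,0],[0,0,0],[0,0,0],[0,0,0],[0,0,0],[0,0,0],[0,0,0],[0,0,0],[0,0,0],[0,0,0]],"claw":[130,130,130,130,130,130,130,130,130,130,130]}' 40
python3 - <<'E'
from h import *
c2=arm.camera("scene");p=proj([548,6,130],c2).astype(int);q=c2["image"][p[1]-70:p[1]+50,p[0]-80:p[0]+80]
cv2.imwrite("pics/p7.png",cv2.resize(q,(800,600),interpolation=cv2.INTER_CUBIC)[:,:,::-1])
E
```

```text
clock: 19.85
tool_pos: [548.1, 6.4, 140.4]
tool_rot: [[0.956, 0.292, 0.0], [0.292, -0.956, -0.0], [0.0, 0.0, -1.0]]
contact_force: [0.1, -0.2, -2.4]
finger_gap: 55.4
gripper_force: 42.7
```

View pics/p7.png

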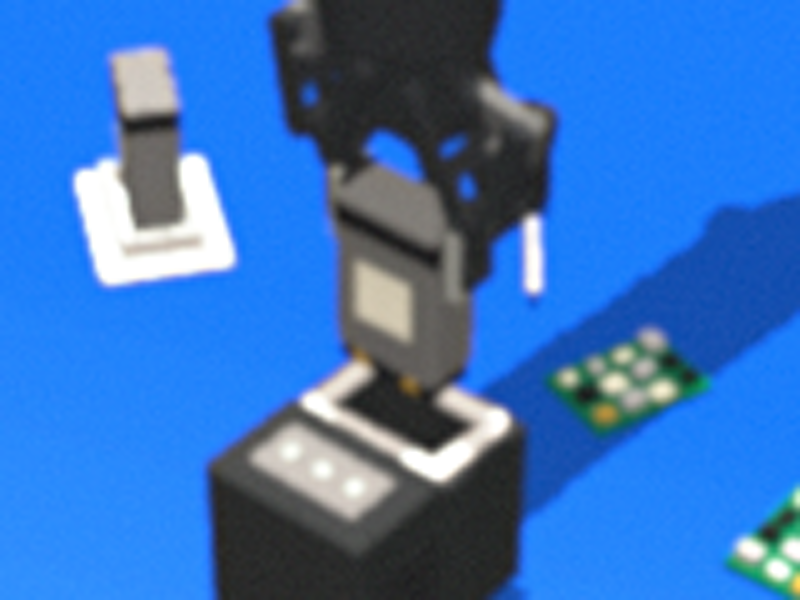

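Pack A is lifted clear of the bay (mouth at (405,415)), gripped upright. Carry it to the tray.

```bash
python3 -m jog '{"linear":[[-6.4,35.3,0],[-6.4,35.3,0],[-6.4,35.3,0],[-6.4,35.3,0],[-6.4,35.3,0],[-6.4,35.3,0],[-6.4,35.3,0],[-6.4,35.3,0],[0,0,0],[0,0,-15],[0,0,-20],[0,0,-20],[0,0,-20],[0,0,-15],[0,0,-10],[0,0,-6],[0,0,0],[0,0,0]],"dr":[[0,0,0],[0,0,0],[0,0,0],[0,0,0],[0,0,0],[0,0,0],[0,0,0],[0,0,0],[0,0,0],[0,0,0],[0,0,0],[0,0,0],[0,0,0],[0,0,0],[0,0,0],[0,0,0],[0,0,0],[0,0,0]],"claw":[130,130,130,130,130,130,130,130,130,130,130,130,130,130,130,130,130,130]}'
python3 -m jog '{"linear":[[0,0,-2],[0,0,-2],[0,0,-1],[0,0,-1],[0,0,-1],[0,0,-1],[0,0,0]],"dr":[[0,0,0],[0,0,0],[0,0,0],[0,0,0],[0,0,0],[0,0,0],[0,0,0]],"claw":[130,130,130,130,130,130,130]}'|grep -E "pos|contact"
python3 - <<'E'
from h import *
c=arm.camera("top")
for k in("pack_a","tray"):
    for d in arm.look_for(k,c)[:2]: print(k,round(d["score"],2),world(d["centre"],c).round(1))
c=arm.camera("scene")
for k in("pack_a","tray"):
    for d in arm.look_for(k,c)[:2]: print(k,round(d["score"],2),world(d["centre"],c).round(1))
E
```

```text
clock: 21.7
tool_pos: [497.5, 289.1, 34.8]
tool_rot: [[0.956, 0.292, 0.001], [0.292, -0.956, 0.001], [0.001, -0.0, -1.0]]
contact_force: [0.0, 0.4, -2.2]
finger_gap: 55.8
gripper_force: 43.3
tool_pos: [496.9, 288.7, 26.1]
contact_force: [0.5, 0.3, -2.3]
pack_a 0.87 [ 525.1 -283.3   93.4]
tray 0.58 [495.8 263.6   2.7]
pack_a 0.98 [ 526.6 -269.3   75.1]
pack_a 0.79 [512.2 294.2  72.9]
tray 0.66 [518.6 306.8   4.2]
tray 0.61 [ 721.3 -191.5   25.2]
```

```bash
python3 -m jog '{"linear":[[0,0,-1],[0,0,-1],[0,0,-1],[0,0,-1],[0,0,0]],"dr":[[0,0,0],[0,0,0],[0,0,0],[0,0,0],[0,0,0]],"claw":[130,130,130,130,130]}'|grep -E "pos|contact"
python3 -m jog '{"linear":[[0,0,-1],[0,0,-1],[0,0,-1],[0,0,0]],"dr":[[0,0,0],[0,0,0],[0,0,0],[0,0,0]],"claw":[130,130,130,130]}'|grep -E "pos|contact"
```

```text
tool_pos: [496.8, 288.7, 22.0]
contact_force: [-0.9, 0.5, -2.0]
tool_pos: [497.0, 288.8, 19.5]
contact_force: [-1.0, 0.3, -0.9]
```

```bash
python3 -m jog '{"linear":[[0,0,-1],[0,0,0],[0,0,0],[0,0,0],[0,0,0],[0,0,0],[0,0,0],[0,0,10],[0,0,20],[0,0,25],[0,0,30],[0,0,30],[0,0,0]],"dr":[[0,0,0],[0,0,0],[0,0,0],[0,0,0],[0,0,0],[0,0,0],[0,0,0],[0,0,0],[0,0,0],[0,0,0],[0,0,0],[0,0,0],[0,0,0]],"claw":[130,100,70,40,0,0,0,0,0,0,0,0,0]}'
python3 - <<'E'
from h import *
c=arm.camera("scene")
for d in arm.look_for("pack_a",c)[:3]: print(round(d["score"],2),world(d["centre"],c).round(1))
E
```

```text
clock: 24.9
tool_pos: [499.8, 291.2, 138.6]
tool_rot: [[0.956, 0.293, 0.008], [0.293, -0.956, 0.005], [0.009, -0.002, -1.0]]
contact_force: [0.5, -0.4, -0.3]
finger_gap: 85.5
gripper_force: 0.0
0.88 [ 525.7 -269.6   75.5]
```

```bash
python3 -m jog '{"linear":[[1.7,-38.6,0],[1.7,-38.6,0],[1.7,-38.6,0],[1.7,-38.6,0],[1.7,-38.6,0],[1.7,-38.6,0],[1.7,-38.6,0],[1.7,-38.6,0],[1.7,-38.6,0],[1.7,-38.6,0],[1.7,-38.6,0],[1.7,-38.6,0],[1.7,-38.6,0],[1.7,-38.6,0],[1.7,-38.6,0],[0,0,0],[0,0,0]],"dr":[[0,0,-2.4],[0,0,-2.4],[0,0,-2.4],[0,0,-2.4],[0,0,-2.4],[0,0,-2.4],[0,0,-2.4],[0,0,-2.4],[0,0,-2.4],[0,0,-2.4],[0,0,-2.4],[0,0,-2.4],[0,0,-2.4],[0,0,-2.4],[0,0,-2.4],[0,0,0],[0,0,0]],"claw":[0,0,0,0,0,0,0,0,0,0,0,0,0,0,0,0,0]}'
python3 - <<'E'
from h import *
c=arm.camera("top");a=c["image"]
for d in arm.look_for("pack_a",c)[:3]: print(round(d["score"],2),world(d["centre"],c).round(1))
s=arm.camera("scene")
for d in arm.look_for("pack_a",s)[:3]: print(round(d["score"],2),world(d["centre"],s).round(1))
p=proj([522,-291,94],s).astype(int);t=proj([497,289,30],s).astype(int);b=s["image"]
f=lambda i,x,y,w=40,h=40:cv2.resize(i[y-h:y+h,x-w:x+w],(400,300),interpolation=cv2.INTER_CUBIC)
cv2.imwrite("pics/p8.png",np.vstack([np.hstack([f(a,145,236),f(a,265,200)]),np.hstack([f(b,p[0],p[1]),f(b,t[0],t[1])])])[:,:,::-1])
print(proj([522,-291,94],s)-p)
E
```

```text
clock: 26.7
tool_pos: [521.1, -290.6, 131.6]
tool_rot: [[0.945, -0.327, -0.003], [-0.327, -0.945, 0.002], [-0.003, -0.001, -1.0]]
contact_force: [0.2, 0.1, -0.1]
finger_gap: 85.5
gripper_force: 0.0
0.84 [497.2 285.8  93.3]
0.7 [ 521.8 -287.1   95.6]
0.82 [510.1 301.2  69.1]
0.65 [ 526.4 -272.4   75.2]
[0.53158186 0.67652747]
```

View pics/p8.png

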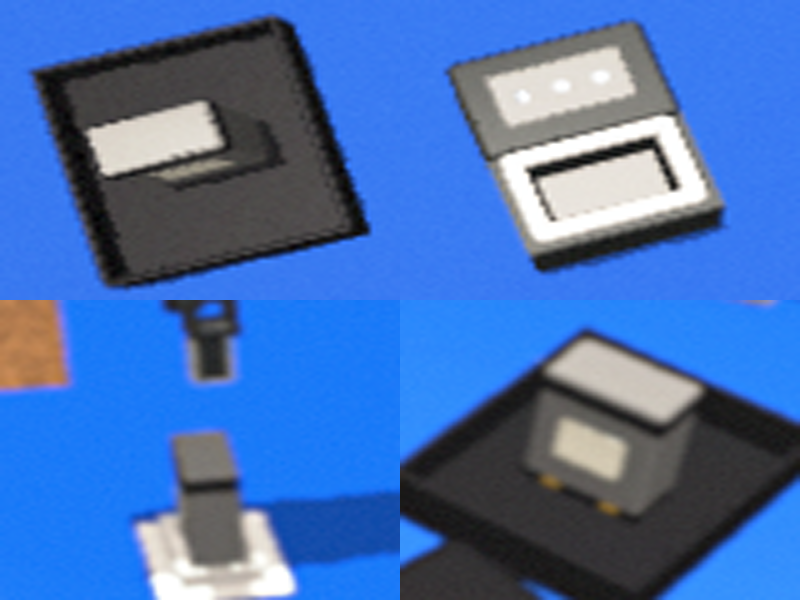

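Pack A stands inside the tray (top-left and bottom-right panels); the dock bay is empty and pack B is still upright in the holder below the open gripper. I'll compare A's seen position against the released tool pose to get the cameras' bias.

Run:
```python
from h import *
from scipy.optimize import least_squares
c=arm.camera("top")
def fit(n,px,z,w,h,g):
    def f(q):
        a=q[2];R=np.array([[np.cos(a),-np.sin(a)],[np.sin(a),np.cos(a)]])
        return np.concatenate([proj(np.r_[R@np.array([sx*w/2,sy*h/2])+q[:2],z],c)-p for (sx,sy),p in zip(((1,1),(1,-1),(-1,-1),(-1,1)),px)])
    r=least_squares(f,g);print(n,r.x[:2].round(1),np.degrees(r.x[2]).round(1),np.sqrt(np.mean(r.fun**2)).round(2))
T=lambda p,ox:[((x-ox)/5+(105 if ox==0 else 225),y/3.75+(196 if ox==0 else 160)) for x,y in p]
fit("A in tray",T([(85,132),(210,101),(227,146),(104,178)],0),94,30,56,[497,289,.3])
fit("rim outer 64x90? (z100)",T([(490,157),(672,112),(720,210),(538,256)],400),100,64,90,[548,6,.3])
fit("bay opening",T([(524,170),(655,136),(683,190),(549,226)],400),98,36,62,[548,6,.3])
for d in arm.trace("pack_a",c)[:3]:
    g=cv2.cvtColor(c["image"],cv2.COLOR_RGB2GRAY);m=(d["region"]&(g>170)).astype(np.uint8);ys,xs=np.nonzero(m)
    r=cv2.minAreaRect(np.c_[xs,ys].astype(np.float32));print("trace top",d["score"],r,onplane(r[0],c,94).round(1),len(xs))
```

```text
A in tray [497.9 288.2] 18.2 0.37
rim outer 64x90? (z100) [545.9   6.1] 18.3 1.29
bay opening [548.    7.1] 18.8 0.38
trace top 0.98 ((135.29998779296875, 232.4000244140625), (12.332881927490234, 24.349536895751953), 71.56504821777344) [499.5 290.4  94. ] 302
trace top 0.98 ((391.60345458984375, 218.2413787841797), (19.498010635375977, 9.284768104553223), 21.801410675048828) [ 522.2 -266.7   94. ] 7
```

```bash
python3 -m jog '{"linear":[[0,0,-10],[0,0,-10],[0,0,-15],[0,0,-15],[0,0,-10],[0,0,-8],[0,0,-8],[0,0,-8],[0,0,-6],[0,0,0],[0,0,0]],"dr":[[0,0,0],[0,0,0],[0,0,0],[0,0,0],[0,0,0],[0,0,0],[0,0,0],[0,0,0],[0,0,0],[0,0,0],[0,0,0]],"claw":[0,0,0,0,0,0,0,0,0,0,0]}'
python3 -m jog '{"linear":[[0,0,-6],[0,0,-6],[0,0,-6],[0,0,-5],[0,0,0],[0,0,0],[0,0,0]],"dr":[[0,0,0],[0,0,0],[0,0,0],[0,0,0],[0,0,0],[0,0,0],[0,0,0]],"claw":[0,0,0,0,50,60,60]}' 20
```

```text
clock: 28.1
tool_pos: [522.6, -290.3, 43.4]
tool_rot: [[0.946, -0.325, 0.0], [-0.325, -0.946, -0.0], [0.0, 0.0, -1.0]]
contact_force: [0.3, 0.0, -0.2]
finger_gap: 85.7
gripper_force: 0.0
clock: 28.8
tool_pos: [522.7, -290.3, 20.5]
tool_rot: [[0.946, -0.325, 0.0], [-0.325, -0.946, -0.0], [0.0, 0.0, -1.0]]
contact_force: [0.6, 0.2, -0.7]
finger_gap: 65.5
gripper_force: 0.0
```

```bash
python3 -m jog '{"linear":[[0,0,0],[0,0,0],[0,0,0],[0,0,0],[0,0,0]],"dr":[[0,0,0],[0,0,0],[0,0,0],[0,0,0],[0,0,0]],"claw":[75,82,90,110,130]}' 20
python3 -m jog '{"linear":[[0,0,0],[0,0,0],[0,0,3],[0,0,6],[0,0,10],[0,0,15],[0,0,20],[0,0,25],[0,0,25],[0,0,16],[0,0,0]],"dr":[[0,0,0],[0,0,0],[0,0,0],[0,0,0],[0,0,0],[0,0,0],[0,0,0],[0,0,0],[0,0,0],[0,0,0],[0,0,0]],"claw":[130,130,130,130,130,130,130,130,130,130,130]}' 40
```

```text
clock: 29.3
tool_pos: [522.7, -290.6, 20.7]
tool_rot: [[0.946, -0.326, 0.001], [-0.326, -0.946, -0.001], [0.001, 0.001, -1.0]]
contact_force: [-0.8, -1.5, 2.8]
finger_gap: 56.2
gripper_force: 21.5
clock: 30.4
tool_pos: [524.8, -291.1, 144.3]
tool_rot: [[0.946, -0.325, 0.006], [-0.325, -0.946, -0.003], [0.007, 0.001, -1.0]]
contact_force: [0.5, -0.7, -1.4]
finger_gap: 56.2
gripper_force: 42.4
```

```bash
python3 -m jog '{"linear":[[2.5,29.7,0],[2.5,29.7,0],[2.5,29.7,0],[2.5,29.7,0],[2.5,29.7,0],[2.5,29.7,0],[2.5,29.7,0],[2.5,29.7,0],[2.5,29.7,0],[2.5,29.7,0],[0.4,0,0],[0,0,-5],[0,0,-5],[0,0,-5],[0,0,0],[0,0,0]],"dr":[[0,0,3.7],[0,0,3.7],[0,0,3.7],[0,0,3.7],[0,0,3.7],[0,0,3.7],[0,0,3.7],[0,0,3.7],[0,0,3.7],[0,0,3.7],[0,0,0],[0,0,0],[0,0,0],[0,0,0],[0,0,0],[0,0,0]],"claw":[130,130,130,130,130,130,130,130,130,130,130,130,130,130,130,130]}'
python3 - <<'E'
from h import *
s=arm.camera("scene");o=cv2.imread("pics/p7.png")
p=proj([548,6,130],s).astype(int)
q=s["image"][p[1]-70:p[1]+50,p[0]-80:p[0]+80]
cv2.imwrite("pics/p9.png",cv2.resize(q,(800,600),interpolation=cv2.INTER_CUBIC)[:,:,::-1])
for d in arm.look_for("pack_a",s)[:3]: print(round(d["score"],2),world(d["centre"],s).round(1))
E
```

```text
clock: 32.0
tool_pos: [547.6, 6.1, 124.9]
tool_rot: [[0.951, 0.308, -0.001], [0.308, -0.951, -0.0], [-0.001, 0.0, -1.0]]
contact_force: [-0.8, -0.3, -1.4]
finger_gap: 55.7
gripper_force: 42.7
0.79 [554.2  14.4 164.2]
```

```bash
python3 -m jog '{"linear":[[0.4,0.4,-2],[0,0,-2],[0,0,-2],[0,0,-2],[0,0,-1],[0,0,-1],[0,0,-1],[0,0,-1],[0,0,0]],"dr":[[0,0,0],[0,0,0],[0,0,0],[0,0,0],[0,0,0],[0,0,0],[0,0,0],[0,0,0],[0,0,0]],"claw":[130,130,130,130,130,130,130,130,130]}'|grep -E "clock|pos|contact"
```

```text
clock: 33.0
tool_pos: [548.2, 7.2, 113.1]
contact_force: [0.4, 0.0, -2.1]
```

```bash
python3 -m jog '{"linear":[[0,0,-1],[0,0,-1],[0,0,-1],[0,0,-1],[0,0,0]],"dr":[[0,0,0],[0,0,0],[0,0,0],[0,0,0],[0,0,0]],"claw":[130,130,130,130,130]}'|grep -E "clock|pos|contact"
```

```text
clock: 33.5
tool_pos: [548.1, 7.2, 109.1]
contact_force: [-0.1, 0.2, -2.3]
```

```bash
python3 -m jog '{"linear":[[0,0,-1],[0,0,-1],[0,0,-1],[0,0,-1],[0,0,0]],"dr":[[0,0,0],[0,0,0],[0,0,0],[0,0,0],[0,0,0]],"claw":[130,130,130,130,130]}'|grep -E "clock|pos|contact"
```

```text
clock: 34.0
tool_pos: [548.1, 7.2, 105.0]
contact_force: [-0.1, 0.4, -2.0]
```

```bash
python3 -m jog '{"linear":[[0,0,-1],[0,0,-1],[0,0,-1],[0,0,-1],[0,0,-1],[0,0,-1],[0,0,0]],"dr":[[0,0,0],[0,0,0],[0,0,0],[0,0,0],[0,0,0],[0,0,0],[0,0,0]],"claw":[130,130,130,130,130,130,130]}'|grep -E "clock|pos|contact"
```

```text
clock: 34.7
tool_pos: [548.1, 7.2, 99.0]
contact_force: [0.2, -0.2, -2.0]
```

Sliding in freely. Down to the sprung plate (expected at ~78).

```bash
python3 -m jog '{"linear":[[0,0,-2],[0,0,-2],[0,0,-2],[0,0,-2],[0,0,-2],[0,0,-2],[0,0,-2],[0,0,0]],"dr":[[0,0,0],[0,0,0],[0,0,0],[0,0,0],[0,0,0],[0,0,0],[0,0,0],[0,0,0]],"claw":[130,130,130,130,130,130,130,130]}'|grep -E "clock|pos|contact"
```

```text
clock: 35.5
tool_pos: [548.0, 7.2, 84.9]
contact_force: [-0.0, 0.5, -2.0]
```

```bash
python3 -m jog '{"linear":[[0,0,-1.5],[0,0,-1.5],[0,0,-1.5],[0,0,-1.5],[0,0,0]],"dr":[[0,0,0],[0,0,0],[0,0,0],[0,0,0],[0,0,0]],"claw":[130,130,130,130,130]}'|grep -E "clock|pos|contact"
```

```text
clock: 36.0
tool_pos: [548.0, 7.2, 79.0]
contact_force: [-0.2, -0.8, -1.1]
```

```bash
python3 -m jog '{"linear":[[0,0,-1],[0,0,0],[0,0,0],[0,0,0],[0,0,0],[0,0,0],[0,0,0],[0,0,10],[0,0,15],[0,0,20],[0,0,15],[0,0,0],[0,0,0],[0,0,0],[0,0,0],[0,0,0],[0,0,0]],"dr":[[0,0,0],[0,0,0],[0,0,0],[0,0,0],[0,0,0],[0,0,0],[0,0,0],[0,0,0],[0,0,0],[0,0,0],[0,0,0],[0,0,0],[0,0,0],[0,0,0],[0,0,0],[0,0,0],[0,0,0]],"claw":[130,110,70,40,0,0,0,0,0,0,0,255,255,255,255,255,255]}' 30
python3 - <<'E'
from h import *
s=arm.camera("scene")
for d in arm.look_for("pack_a",s)[:3]: print(round(d["score"],2),world(d["centre"],s).round(1))
E
```

```text
clock: 37.7
tool_pos: [547.9, 7.2, 137.8]
tool_rot: [[0.951, 0.309, -0.001], [0.309, -0.951, -0.0], [-0.001, -0.0, -1.0]]
contact_force: [0.8, 0.2, -0.2]
finger_gap: 0.1
gripper_force: 0.0
0.81 [553.2  16.5 138.2]
0.61 [514.  299.2  68.6]
```

```bash
python3 -m jog '{"linear":[[0,0,-8],[0,0,-6],[0,0,-2],[0,0,-1],[0,0,-1],[0,0,-1],[0,0,-1],[0,0,-1],[0,0,-1],[0,0,-1],[0,0,-1],[0,0,-1],[0,0,0]],"dr":[[0,0,0],[0,0,0],[0,0,0],[0,0,0],[0,0,0],[0,0,0],[0,0,0],[0,0,0],[0,0,0],[0,0,0],[0,0,0],[0,0,0],[0,0,0]],"claw":[255,255,255,255,255,255,255,255,255,255,255,255,255]}'|grep -E "clock|pos|contact"
```

```text
clock: 39.1
tool_pos: [548.4, 7.2, 113.5]
contact_force: [-0.2, 0.7, 5.1]
```

```bash
python3 -m jog '{"linear":[[0,0,-2],[0,0,-2],[0,0,-2],[0,0,-2],[0,0,-2],[0,0,-2],[0,0,0]],"dr":[[0,0,0],[0,0,0],[0,0,0],[0,0,0],[0,0,0],[0,0,0],[0,0,0]],"claw":[255,255,255,255,255,255,255]}'|grep -E "clock|pos|contact"
```

```text
clock: 39.8
tool_pos: [548.5, 7.2, 101.5]
contact_force: [-0.5, -0.4, 5.7]
```

```bash
python3 -m jog '{"linear":[[0,0,-2],[0,0,-2],[0,0,-2],[0,0,-2],[0,0,-2],[0,0,-2],[0,0,-2],[0,0,-2],[0,0,0]],"dr":[[0,0,0],[0,0,0],[0,0,0],[0,0,0],[0,0,0],[0,0,0],[0,0,0],[0,0,0],[0,0,0]],"claw":[255,255,255,255,255,255,255,255,255]}'|grep -E "clock|pos|contact"
```

```text
clock: 40.7
tool_pos: [548.6, 7.3, 85.8]
contact_force: [-2.0, -0.2, 6.4]
```

```bash
python3 -m jog '{"linear":[[0,0,-2],[0,0,-2],[0,0,-2],[0,0,-2],[0,0,-1],[0,0,-1],[0,0,0]],"dr":[[0,0,0],[0,0,0],[0,0,0],[0,0,0],[0,0,0],[0,0,0],[0,0,0]],"claw":[255,255,255,255,255,255,255]}'|grep -E "clock|pos|contact"
```

```text
clock: 41.4
tool_pos: [548.8, 7.3, 76.1]
contact_force: [-1.6, -0.3, 8.6]
```

```bash
python3 -m jog '{"linear":[[0,0,-1],[0,0,-1],[0,0,-1],[0,0,-1],[0,0,-1],[0,0,-1],[0,0,0]],"dr":[[0,0,0],[0,0,0],[0,0,0],[0,0,0],[0,0,0],[0,0,0],[0,0,0]],"claw":[255,255,255,255,255,255,255]}'|grep -E "clock|pos|contact"
```

```text
clock: 42.1
tool_pos: [548.9, 7.3, 70.2]
contact_force: [-1.6, -0.2, 10.2]
```

```bash
python3 -m jog '{"linear":[[0,0,-1],[0,0,-0.5],[0,0,0]],"dr":[[0,0,0],[0,0,0],[0,0,0]],"claw":[255,255,255]}'|grep -E "clock|pos|contact"
```

```text
clock: 42.4
tool_pos: [549.1, 7.3, 69.0]
contact_force: [-2.0, -0.0, 10.0]
```

```bash
python3 -m jog '{"linear":[[0,0,-0.6],[0,0,-0.6],[0,0,0]],"dr":[[0,0,0],[0,0,0],[0,0,0]],"claw":[255,255,255]}'|grep -E "clock|pos|contact"
```

```text
clock: 42.7
tool_pos: [549.3, 7.4, 68.1]
contact_force: [-2.2, -0.5, 11.8]
```

```bash
python3 -m jog '{"linear":[[0,0,-0.6],[0,0,-0.6],[0,0,0]],"dr":[[0,0,0],[0,0,0],[0,0,0]],"claw":[255,255,255]}'|grep -E "clock|pos|contact"
```

```text
clock: 43.0
tool_pos: [549.6, 7.5, 67.2]
contact_force: [-2.0, -0.3, 12.9]
```

```bash
python3 -m jog '{"linear":[[0,0,-0.6],[0,0,-0.6],[0,0,0]],"dr":[[0,0,0],[0,0,0],[0,0,0]],"claw":[255,255,255]}'|grep -E "clock|pos|contact"
```

```text
clock: 43.3
tool_pos: [549.9, 7.5, 66.5]
contact_force: [-2.3, 0.0, 14.6]
```

```bash
python3 -m jog '{"linear":[[0,0,-0.6],[0,0,-0.6],[0,0,0]],"dr":[[0,0,0],[0,0,0],[0,0,0]],"claw":[255,255,255]}'|grep -E "clock|pos|contact"
```

```text
clock: 43.6
tool_pos: [550.3, 7.6, 65.8]
contact_force: [-2.8, -0.6, 16.9]
```

```bash
python3 -m jog '{"linear":[[0,0,-0.4],[0,0,0],[0,0,1],[0,0,1],[0,0,2],[0,0,3],[0,0,3],[0,0,4],[0,0,4],[0,0,4],[0,0,4],[0,0,4],[0,0,0]],"dr":[[0,0,0],[0,0,0],[0,0,0],[0,0,0],[0,0,0],[0,0,0],[0,0,0],[0,0,0],[0,0,0],[0,0,0],[0,0,0],[0,0,0],[0,0,0]],"claw":[255,255,255,255,255,255,255,255,255,255,255,255,255]}'|grep -E "clock|pos|contact"
python3 -m jog '{"linear":[[0,0,8],[0,0,15],[0,0,20],[0,0,30],[0,0,30],[0,0,0],[0,0,0]],"dr":[[0,0,0],[0,0,0],[0,0,0],[0,0,0],[0,0,0],[0,0,0],[0,0,0]],"claw":[255,255,255,255,255,255,255]}'|grep -E "clock|pos|contact"
python3 - <<'E'
from h import *
s=arm.camera("scene")
for d in arm.look_for("pack_a",s)[:3]: print(round(d["score"],2),world(d["centre"],s).round(1))
for d in arm.trace("pack_a",s)[:3]:
    ys,xs=np.nonzero(d["region"]);print(d["score"],xs.min(),xs.max(),ys.min(),ys.max(),len(xs))
g=s["image"].astype(int);o=cv2.imread("pics/scene0.png")[:,:,::-1].astype(int)
d=np.abs(g-o).sum(2)[185:225,250:310];print("diff dock area",d.mean().round(1),(d>120).sum())
E
```

```text
clock: 44.9
tool_pos: [548.3, 7.2, 92.5]
contact_force: [-0.0, -0.5, -0.1]
clock: 45.6
tool_pos: [548.8, 7.3, 196.9]
contact_force: [-0.1, 0.1, 0.2]
0.96 [512.2 299.7  69.6]
0.9 [554.3  12.4 127.5]
0.91 266 292 188 215 530
0.84 358 392 269 317 1236
diff dock area 52.0 540
```

The pack stayed down: its top edge is at row 188, the same as the original held pack, and there was no contact at z=92.5. Handing in.

```bash
python3 -c "
from bench import arm
print(arm.job_done())"
```

```text
the job is handed in; nothing more can be done
None
```

I handed the job in at about 46 s: the full pack stands in the tray, and the waiting pack is in the dock, held down by the catch. The highest press reading was 18 N. Hand-in returned no verdict.

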